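# Shut the bench drawers that hold a part

### The job

Three small drawers stand open side by side on the bench. Push the two that have a part lying inside (one a ball bearing, the other a black oil seal) fully shut by their fronts, and leave the empty drawer standing open as it is. Do not reach into the drawers or pick anything up, and leave the other things on and around the drawers where they are.

Things in the scene. Friction and masses are not known exactly. Their poses are not given: they have to be found in the camera images.
- bearing_drawer (a joint): Slide of the drawer in which the ball bearing lies; one of three equal single bench-top drawers standing side by side in any order, each in its own fixed grey sheet-metal case (160 deep, 130 wide, 80 mm high). Joint value in m: 0 = fully shut, grows as the drawer comes out toward the robot, at most 0.12. Slides with about 2 N of friction, stays where left, no latch.
- bearing_front (a point): Centre of the flat outer face of the front panel of the drawer in which the ball bearing lies; it moves with the drawer. Panel 126 wide, 66 high (from 6 to 72 mm above the bench), 10 mm thick, no handle. x axis points into the case (the way to push it shut), y along the panel to the left, z up. Shut, the panel's back meets the front edge of the case.
- bearing_tray (a point): Centre of the underside of the white open tray behind the front panel of the drawer in which the ball bearing lies, moving with it: 150 long (x), 118 wide, 45 mm high, walls 3 mm, its front wall raised to 70 mm against the panel; this point lies 6 mm above the bench; axes as the front's. The tray is not to be touched.
- seal_drawer (a joint): Slide of the drawer in which the black oil seal lies; one of three equal single bench-top drawers standing side by side in any order, each in its own fixed grey sheet-metal case (160 deep, 130 wide, 80 mm high). Joint value in m: 0 = fully shut, grows as the drawer comes out toward the robot, at most 0.12. Slides with about 2 N of friction, stays where left, no latch.
- seal_front (a point): Centre of the flat outer face of the front panel of the drawer in which the black oil seal lies; it moves with the drawer. Panel 126 wide, 66 high (from 6 to 72 mm above the bench), 10 mm thick, no handle. x axis points into the case (the way to push it shut), y along the panel to the left, z up. Shut, the panel's back meets the front edge of the case.
- seal_tray (a point): Centre of the underside of the white open tray behind the front panel of the drawer in which the black oil seal lies, moving with it: 150 long (x), 118 wide, 45 mm high, walls 3 mm, its front wall raised to 70 mm against the panel; this point lies 6 mm above the bench; axes as the front's. The tray is not to be touched.
- empty_drawer (a joint): Slide of the drawer with nothing in it; one of three equal single bench-top drawers standing side by side in any order, each in its own fixed grey sheet-metal case (160 deep, 130 wide, 80 mm high). Joint value in m: 0 = fully shut, grows as the drawer comes out toward the robot, at most 0.12. Slides with about 2 N of friction, stays where left, no latch.
- empty_front (a point): Centre of the flat outer face of the front panel of the drawer with nothing in it; it moves with the drawer. Panel 126 wide, 66 high (from 6 to 72 mm above the bench), 10 mm thick, no handle. x axis points into the case (the way to push it shut), y along the panel to the left, z up. Shut, the panel's back meets the front edge of the case.
- empty_tray (a point): Centre of the underside of the white open tray behind the front panel of the drawer with nothing in it, moving with it: 150 long (x), 118 wide, 45 mm high, walls 3 mm, its front wall raised to 70 mm against the panel; this point lies 6 mm above the bench; axes as the front's. The tray is not to be touched.
- spare_bearing: Bystander: loose ball bearing, 62 across, 16 mm thick, lying on top of the case of the empty drawer (80 mm above the bench); origin at the centre of its underside.
- hex_key: Bystander: loose black L-shaped hex key, 33x93x6 mm, lying on top of the case of the seal drawer; origin at the centre of its underside.
- bottle: Bystander: loose red bottle with black cap, 35 across, 109 mm high, standing on the bench at the left; origin at the centre of its underside.
- housing: Bystander: loose grey die-cast gear housing, 60x91x84 mm high, standing on the bench at the right; origin at the centre of its underside.
- worm: Bystander: loose steel worm shaft, 120 long, 24 mm thick, lying on the bench at the right; origin at the middle of its underside. Nearby, in front and to the right of the rightmost drawer, the end of a fixed orange air hose lies on the bench.
- ball_bearing: The loose steel ball bearing (ring 62 across, 16 mm thick) lying flat in its drawer; origin at the centre of its underside. Not to be handled.
- oil_seal: The loose black rubber oil seal (ring 42 across, 9 mm thick) lying flat in its drawer; origin at the centre of its underside. Not to be handled.

How it is judged:
By the outcome, as a careful person would: the job done as asked, in the order asked, and still so for the second after the job is handed in, with the robot touching nothing.
It also fails if it takes over 51 s, if anything falls off the work surface, if the arm or the gripper's body presses on something with over 40 N, if the wrist force passes 120 N, or if a joint passes its speed limit or range.

### The arm

A 6-joint arm with a two-finger parallel gripper is mounted at the origin on a cart in front of the work surface, level with it; the furniture and walls round the work are solid. World frame = base frame: x ahead of the robot, y to its left, z up, the work surface at z = 0. Lengths are in m, angles in rad, forces in N, time in s.
With the tool pointing down it reaches from about 0.375 to 0.9 m from the base axis. Payload 3.1 kg.
Tool frame: the origin (TCP) lies at the very end of the fingers, on their centre line; the grasp point (between the pads) lies 19 mm behind it; z points along the fingers, y is the line along which they close (so a half turn about z gives the same grasp; the last joint's range is limited). The gripper opens to 87 mm and grips with 3 to 60 N. Pads are 19 mm wide; open, the fingers measure 117 mm over their backs; the gripper's body (75 mm by 190 mm) begins 51 mm behind the grasp point.
Start: joints at [1.159, 0.527, 1.433, -0, 1.181, -0.178], TCP at [0.144, 0.608, 0.223] pointing down, gripper open.
Joint ranges: [-3.08, 3.08], [-0.75, 2.2], [0.22, 2.44], [-1.43, 4.57], [0, 2.65], [-2.85, 2.85]. Speed limits (rad/s): [2.79, 2.79, 3.14, 3.14, 3.14, 3.14].

### API

Orientations are given as a unit quaternion [x, y, z, w].
In Python, from rig import robot gives the robot as it stands. The module is installed in compiled form; this text tells all that it offers.
- The arm moves only by the tool servo_tool, never from a script. Its argument "rows" is one flat list of numbers, 5 for each row, row after row: the closure, from -1 (fully open) to 1 (shut), so that 0 is half open, then the shift along the tool's x, y, z in m, then the turn about the tool's z in degrees. A call has 1 to 5 rows; each row shifts and turns the commanded pose from where the row before left it, along the tool's axes as they then stand; what a row does not reach is not made up. A row lasts 1/12 s, in which the tool goes at most 41.7 mm and 7.16 degrees, less where a joint would pass 70% of its speed; a pose out of reach is approached as far as the arm can. A call with a gripper value outside its range is refused whole. The fingers move at their own pace and stop on an object; "newtons" is the grip in N (left out, the last holds). Time passes only in rows, so rows that do not move let the fingers close. It gives the time, the measured TCP pose, the force, the opening and the grip force at its end, in the units of the state.
- robot.get_obs(): the state, without advancing time (a new reading comes with each control period).
- robot.camera(name): name is "scene" or "top"; returns a dict with "pixels" (480x640x3 uint8, red, green, blue), "intrinsics" (3x3 intrinsics, pixels), "rvec" (rotation vector, rad) and "tvec" (3), from world to camera coordinates, as OpenCV has them. Camera axes: x right, y down, z forward; pixel columns grow to the right and rows downward; lengths in m; the calibration is good to about 2 mm. A picture is of the moment at which its call begins. There is no depth.
- robot.hand_in(): hands the job in; it is judged then, once.
Trained networks look in a picture, given as the dict that the camera call returned (one of the last four; its "shot" number tells which), for a name from the list of things; names that differ only in an ending like _2 or _b are one class to them, and where a whole thing is asked for, a point or a joint stands for the part that bears it (a point fixed in the world has none). Each returns a list of dicts, best first, with "score" (0 to 1); they miss things now and then, are a little off and sometimes report something else, mostly with a low value. They report only what shows in the picture. A call takes as long as a camera call.
- robot.spot_in(picture, query): "at" ([x, y, z] in m, in world coordinates, good to about 4 mm: the middle of the surface that is visible of it).
- robot.outline_of(picture, query): "region" (480x640 bool, what is visible of it).
- robot.place_of(picture, query): "at" ([x, y, z] in m, in world coordinates, good to about 4 mm: a listed point, or the origin of a listed thing).
The state is a dict: "time": time; "q": joint angles; "joint_velocities": joint speeds; "joint_torque": joint torques, N m; "position": TCP position; "tool_rot": TCP orientation; "ft_force": force on the tool from outside, world axes, zero at the start; "moment": the same for the moment, N m; "grip_width": finger opening in m; "grip_force": force on a finger pad.
Only numpy, scipy, OpenCV 4.12 (cv2) and the standard library are available. Lean on these libraries where they do the work, as an engineer would, in place of code of your own. Each camera call takes 0.05 s, during which the arm holds its last target. There are 200 camera calls.

## Working session

There is one attempt and no reset: what is moved stays moved. The work goes in short steps, Python scripts to look and compute and a tool call to move; the robot and the scene stay as the last step left them, time stands still between calls to the robot, and variables do not carry over. Pictures are saved under pics/ and viewed, at most 10 in all, crops included, and the job is handed in when it is done.

Besides the shell and the picture viewer there is one more tool, called after "Emit:" as a command line: name --argument value ..., lists and objects as JSON in quotes. servo_tool: Moves the arm, as the interface text tells. Its arguments: {"type":"object","properties":{"rows":{"type":"array","items":{"type":"number"}},"newtons":{"type":"number"}},"required":["rows"]}

```bash
mkdir -p pics
python3 - <<'E'
from rig import robot
import cv2, numpy as np
o=robot.get_obs(); print(o['time'],o['position'],o['tool_rot'],o['grip_width'])
for c in ['scene','top']:
    p=robot.camera(c); cv2.imwrite(f'pics/{c}1.png',p['pixels'][:,:,::-1])
    for n in ['bearing_front','seal_front','empty_front','bearing_tray','seal_tray','empty_tray','ball_bearing','oil_seal','spare_bearing','hex_key','bottle','housing','worm']:
        print(c,n,[(np.round(d['at'],3).tolist(),round(d['score'],2)) for d in robot.place_of(p,n)[:3]])
E
```

```text
0.0 [0.14386302 0.6074666  0.22157825] [ 1.16135918e-01  9.93232751e-01 -1.02287497e-03 -3.22863387e-04] 0.0870965734903875
scene bearing_front [([0.464, 0.279, 0.04], 0.96)]
scene seal_front [([0.479, 0.103, 0.036], 0.56)]
scene empty_front [([0.444, -0.081, 0.04], 0.73), ([0.633, -0.107, 0.081], 0.22)]
scene bearing_tray [([0.548, 0.284, 0.005], 0.73), ([0.562, 0.104, 0.003], 0.66)]
scene seal_tray [([0.559, 0.106, 0.005], 0.81)]
scene empty_tray [([0.526, -0.08, 0.004], 0.9)]
scene ball_bearing [([0.523, 0.283, 0.006], 0.61)]
scene oil_seal [([0.537, 0.119, 0.009], 0.38)]
scene spare_bearing [([0.662, 0.108, 0.082], 0.73), ([0.635, -0.103, 0.082], 0.56)]
scene hex_key [([0.662, 0.11, 0.078], 0.37)]
scene bottle [([0.456, 0.49, -0.004], 0.68)]
scene housing [([0.556, -0.294, 0.001], 0.67), ([0.442, -0.08, 0.04], 0.42)]
scene worm [([0.408, -0.415, -0.002], 0.48)]
top bearing_front []
top seal_front [([0.476, 0.108, 0.044], 0.63)]
top empty_front [([0.443, -0.08, 0.042], 0.71)]
top bearing_tray [([0.549, 0.282, 0.002], 0.64)]
top seal_tray [([0.558, 0.107, 0.007], 0.76)]
top empty_tray [([0.524, -0.085, 0.006], 0.94)]
top ball_bearing [([0.523, 0.286, 0.008], 0.77)]
top oil_seal [([0.538, 0.119, 0.008], 0.62)]
top spare_bearing [([0.632, -0.108, 0.08], 0.85), ([0.66, 0.111, 0.082], 0.62), ([0.405, -0.414, -0.003], 0.5)]
top hex_key [([0.661, 0.108, 0.081], 0.39)]
top bottle [([0.463, 0.494, -0.002], 0.73)]
top housing [([0.553, -0.294, 0.004], 0.74)]
top worm [([0.405, -0.414, -0.002], 0.61)]
```

View pics/scene1.png

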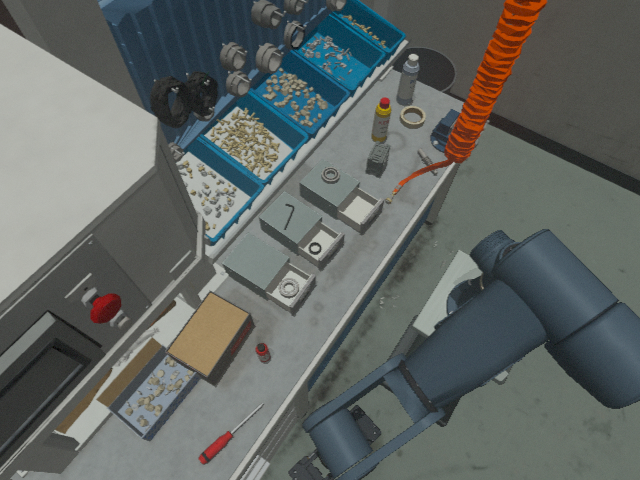

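View pics/top1.png

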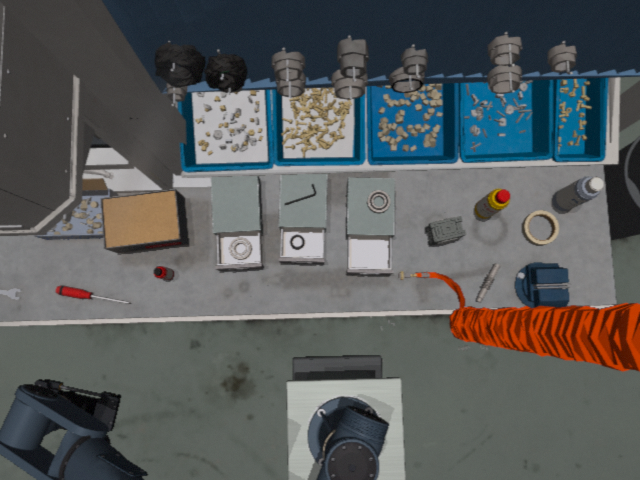

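The bearing drawer is on the left (about 238,250 in the top view), the seal drawer in the middle (300,245) and the empty one on the right (370,253). The network's positions agree with this. Next I'll get the drawer yaw and the case front edges.

Run:
```python
from rig import robot
import cv2, numpy as np
p=robot.camera('top'); R=cv2.Rodrigues(np.array(p['rvec']))[0]; t=np.array(p['tvec']).ravel(); K=p['intrinsics']
def bp(uv,z):
    d=(R.T@np.linalg.inv(K)@np.c_[uv,np.ones(len(uv))].T).T; c=-R.T@t
    return (c+d*((z-c[2])/d[:,2])[:,None])[:,:2]
for n in ['bearing_front','seal_front','empty_front']:
    for r in robot.outline_of(p,n)[:1]:
        v,u=np.nonzero(r['region']); rc=cv2.minAreaRect(bp(np.c_[u,v].astype(float),.06).astype(np.float32)); print(n,r['score'],np.round(cv2.boxPoints(rc),3).tolist(),rc[2])
x0,y0=200,165
cv2.imwrite('pics/crop.png',cv2.resize(p['pixels'][y0:285,x0:400,::-1],None,fx=4,fy=4,interpolation=cv2.INTER_CUBIC))
print(np.round(bp(np.array([[217,235],[260,233],[281,231],[327,229.]]),.08),3).tolist())
```

```text
bearing_front 0.49 [[0.4790000021457672, 0.25999999046325684], [0.531000018119812, 0.2409999966621399], [0.550000011920929, 0.2919999957084656], [0.49799999594688416, 0.3109999895095825]] 70.0318603515625
seal_front 0.92 [[0.4690000116825104, 0.04800000041723251], [0.5720000267028809, 0.04600000008940697], [0.574999988079071, 0.16699999570846558], [0.47200000286102295, 0.17000000178813934]] 88.43202209472656
empty_front 0.94 [[0.4309999942779541, -0.14000000059604645], [0.5440000295639038, -0.14300000667572021], [0.5479999780654907, -0.017000000923871994], [0.4339999854564667, -0.014000000432133675]] 88.44329833984375
[[0.552, 0.336], [0.554, 0.218], [0.558, 0.161], [0.56, 0.035]]
```

View pics/crop.png

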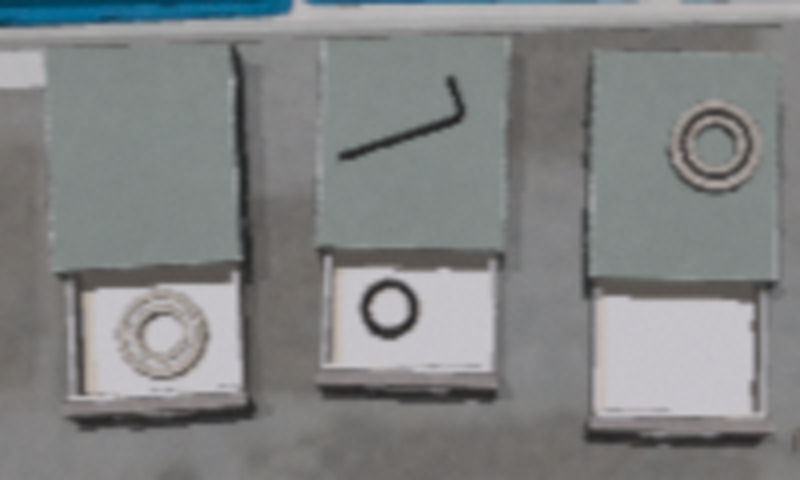

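Emit:
servo_tool --rows '[1, -0.028, -0.0217, 0, 0, 1, -0.028, -0.0217, 0, 0, 1, -0.028, -0.0217, 0, 0, 1, -0.028, -0.0217, 0, 0, 1, -0.028, -0.0217, 0, 0]' --newtons 10

```text
time: 2.02
position: [0.256, 0.4691, 0.2227]
tool_rot: [0.116, 0.993, 0.0, 0.0]
ft_force: [0.4, -0.4, 0.3]
grip_width: 0.0613
grip_force: 0.0
```

Emit:
servo_tool --rows '[1, -0.028, -0.0217, 0, 0, 1, -0.028, -0.0217, 0, 0, 1, -0.028, -0.0217, 0, 0, 1, -0.028, -0.0217, 0, 0, 1, -0.028, -0.0217, 0, 0]'

```text
time: 2.43
position: [0.3675, 0.331, 0.2228]
tool_rot: [0.116, 0.993, 0.0, 0.0]
ft_force: [0.3, 0.6, -0.6]
grip_width: 0.0281
grip_force: 0.0
```

Emit:
servo_tool --rows '[1, -0.028, -0.0217, 0, 0, 1, -0.028, -0.0217, 0, 0, 1, 0, 0, 0, -5.4, 1, 0, 0, 0, -5.4, 1, 0, 0, 0, -5.4]'

```text
time: 2.85
position: [0.4118, 0.2763, 0.2226]
tool_rot: [-0.026, 1.0, 0.0, 0.0]
ft_force: [-0.2, -0.0, 0.1]
grip_width: 0.0015
grip_force: 0.0
```

Emit:
servo_tool --rows '[1, 0, 0, 0.036, 0, 1, 0, 0, 0.036, 0, 1, 0, 0, 0.036, 0, 1, 0, 0, 0.036, 0, 1, 0, 0, 0.034, 0]'

```text
time: 3.27
position: [0.4113, 0.2773, 0.0432]
tool_rot: [-0.025, 1.0, 0.0, 0.001]
ft_force: [-0.0, 0.3, -0.5]
grip_width: 0.0003
grip_force: 0.0
```

Emit:
servo_tool --rows '[1, -0.008, 0, 0, 0, 1, -0.008, 0, 0, 0, 1, -0.008, 0, 0, 0, 1, -0.008, 0, 0, 0, 1, -0.008, 0, 0, 0]'

```text
time: 3.68
position: [0.4534, 0.2799, 0.0471]
tool_rot: [-0.025, 1.0, 0.001, 0.002]
ft_force: [-1.8, -0.1, 2.1]
grip_width: 0.0006
grip_force: 1.9
```

Emit:
servo_tool --rows '[1, -0.008, 0, 0, 0, 1, -0.008, 0, 0, 0, 1, -0.008, 0, 0, 0, 1, -0.008, 0, 0, 0, 1, -0.008, 0, 0, 0]'

```text
time: 4.1
position: [0.4913, 0.2811, 0.0447]
tool_rot: [-0.025, 1.0, -0.0, -0.0]
ft_force: [-3.0, -0.2, 2.0]
grip_width: 0.0006
grip_force: 1.4
```

Emit:
servo_tool --rows '[1, -0.007, 0, 0, 0, 1, -0.007, 0, 0, 0, 1, -0.007, 0, 0, 0, 1, -0.007, 0, 0, 0, 1, -0.005, 0, 0, 0]'

```text
time: 4.52
position: [0.5248, 0.2827, 0.0443]
tool_rot: [-0.025, 1.0, -0.0, 0.0]
ft_force: [-1.7, -2.0, 1.2]
grip_width: 0.0006
grip_force: 1.2
```

Emit:
servo_tool --rows '[1, -0.002, 0, 0, 0, 1, -0.002, 0, 0, 0]'

```text
time: 4.68
position: [0.5282, 0.283, 0.0443]
tool_rot: [-0.025, 1.0, -0.0, -0.0]
ft_force: [-2.2, -1.7, 0.6]
grip_width: 0.0008
grip_force: 1.1
```

Emit:
servo_tool --rows '[1, -0.002, 0, 0, 0, 1, -0.002, 0, 0, 0]'

```text
time: 4.85
position: [0.5315, 0.2831, 0.0443]
tool_rot: [-0.025, 1.0, -0.0, -0.0]
ft_force: [-2.0, -1.4, -0.4]
grip_width: 0.0004
grip_force: 1.1
```

Emit:
servo_tool --rows '[1, -0.002, 0, 0, 0, 1, -0.002, 0, 0, 0]'

```text
time: 5.02
position: [0.5356, 0.2834, 0.0444]
tool_rot: [-0.025, 1.0, -0.0, -0.0]
ft_force: [-1.8, -2.0, -0.6]
grip_width: 0.0009
grip_force: 1.1
```

Emit:
servo_tool --rows '[1, -0.001, 0, 0, 0, 1, -0.001, 0, 0, 0]'

```text
time: 5.18
position: [0.5379, 0.2836, 0.0445]
tool_rot: [-0.025, 1.0, 0.0, -0.0]
ft_force: [-1.8, -1.5, -0.7]
grip_width: 0.0005
grip_force: 1.0
```

Emit:
servo_tool --rows '[1, -0.001, 0, 0, 0, 1, -0.001, 0, 0, 0]'

```text
time: 5.35
position: [0.5398, 0.2837, 0.0445]
tool_rot: [-0.025, 1.0, -0.0, -0.0]
ft_force: [-2.2, -1.5, -1.4]
grip_width: 0.0005
grip_force: 1.0
```

Emit:
servo_tool --rows '[1, -0.001, 0, 0, 0, 1, -0.001, 0, 0, 0]'

```text
time: 5.52
position: [0.5405, 0.2837, 0.0445]
tool_rot: [-0.025, 1.0, -0.0, -0.002]
ft_force: [-6.3, -1.3, 3.3]
grip_width: 0.0004
grip_force: 3.1
```

Emit:
servo_tool --rows '[1, -0.001, 0, 0, 0, 1, -0.001, 0, 0, 0]'

```text
time: 5.68
position: [0.5405, 0.2837, 0.0445]
tool_rot: [-0.025, 1.0, -0.0, -0.004]
ft_force: [-9.1, -0.9, 5.3]
grip_width: 0.0009
grip_force: 4.7
```

Emit:
servo_tool --rows '[1, -0.001, 0, 0, 0, 1, -0.001, 0, 0, 0]'

```text
time: 5.85
position: [0.5405, 0.2836, 0.0445]
tool_rot: [-0.025, 1.0, -0.001, -0.006]
ft_force: [-12.9, -1.0, 7.9]
grip_width: 0.0008
grip_force: 6.3
```

The TCP stays at x 0.5405 while the force rises, so the bearing drawer is against its stop. Back off and go to the seal drawer.

Emit:
servo_tool --rows '[1, 0.015, 0, 0, 0, 1, 0.028, 0, 0, 0, 1, 0.028, 0, 0, 0, 1, 0.028, 0, 0, 0, 1, 0.028, 0, 0, 0]'

```text
time: 6.27
position: [0.4203, 0.2785, 0.0452]
tool_rot: [-0.025, 1.0, 0.001, 0.003]
ft_force: [-0.2, 0.1, -0.2]
grip_width: 0.0004
grip_force: 0.0
```

Emit:
servo_tool --rows '[1, 0, -0.035, 0, 0, 1, 0, -0.035, 0, 0, 1, 0, -0.035, 0, 0, 1, 0, -0.035, 0, 0, 1, 0, -0.033, 0, 4]'

```text
time: 6.68
position: [0.4304, 0.1035, 0.0451]
tool_rot: [0.01, 1.0, 0.0, 0.003]
ft_force: [1.1, 0.2, 0.2]
grip_width: 0.0007
grip_force: 0.0
```

Run:
```python
from rig import robot
import cv2, numpy as np
p=robot.camera('top'); 
cv2.imwrite('pics/b.png',cv2.resize(p['pixels'][165:305,200:400,::-1],None,fx=4,fy=4,interpolation=cv2.INTER_CUBIC))
o=robot.get_obs(); print(o['position'],o['tool_rot'],o['ft_force'])
```

```text
[0.43131637 0.09902024 0.044956  ] [ 1.44915284e-02  9.99890000e-01 -6.47947610e-04  3.09244807e-03] [-1.51857586 -3.42655464 -0.4074752 ]
```

View pics/b.png

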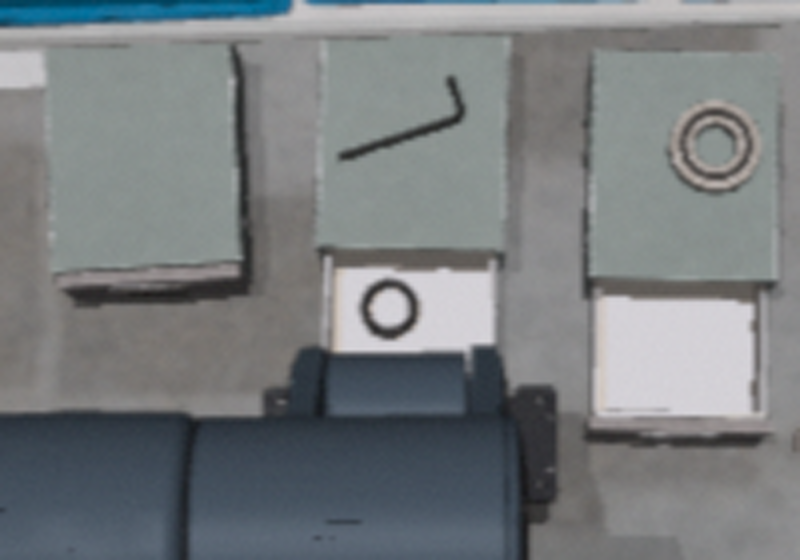

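The view shows the bearing drawer flush with its case (150,275), and the gripper in front of the still-open seal drawer.

Emit:
servo_tool --rows '[1, -0.008, 0.004, 0, 0, 1, -0.008, 0.004, 0, 0, 1, -0.007, 0, 0, 0, 1, -0.007, 0, 0, 0, 1, -0.007, 0, 0, 0]'

```text
time: 7.15
position: [0.4658, 0.1134, 0.0447]
tool_rot: [0.009, 1.0, 0.0, 0.0]
ft_force: [-2.5, 0.1, 0.5]
grip_width: 0.0006
grip_force: 0.2
```

Emit:
servo_tool --rows '[1, -0.007, 0, 0, 0, 1, -0.007, 0, 0, 0, 1, -0.007, 0, 0, 0, 1, -0.007, 0, 0, 0, 1, -0.007, 0, 0, 0]'

```text
time: 7.57
position: [0.4999, 0.1116, 0.0444]
tool_rot: [0.01, 1.0, 0.0, -0.001]
ft_force: [-3.6, 1.2, 0.5]
grip_width: 0.0006
grip_force: 1.3
```

Emit:
servo_tool --rows '[1, -0.007, 0, 0, 0, 1, -0.007, 0, 0, 0, 1, -0.007, 0, 0, 0, 1, -0.007, 0, 0, 0, 1, -0.006, 0, 0, 0]'

```text
time: 7.98
position: [0.5346, 0.1103, 0.0444]
tool_rot: [0.01, 1.0, -0.0, 0.0]
ft_force: [-2.1, -1.9, -1.0]
grip_width: 0.0007
grip_force: 1.3
```

Emit:
servo_tool --rows '[1, -0.004, 0, 0, 0, 1, -0.003, 0, 0, 0, 1, -0.002, 0, 0, 0, 1, -0.001, 0, 0, 0, 1, -0.001, 0, 0, 0]'

```text
time: 8.4
position: [0.5447, 0.1105, 0.0446]
tool_rot: [0.01, 1.0, -0.0, -0.0]
ft_force: [-2.5, -0.9, 0.0]
grip_width: 0.0003
grip_force: 1.0
```

Emit:
servo_tool --rows '[1, -0.001, 0, 0, 0, 1, -0.001, 0, 0, 0, 1, -0.001, 0, 0, 0]'

```text
time: 8.65
position: [0.5477, 0.1105, 0.0446]
tool_rot: [0.01, 1.0, 0.0, -0.0]
ft_force: [-1.7, -1.3, -0.2]
grip_width: 0.0003
grip_force: 1.1
```

Emit:
servo_tool --rows '[1, -0.001, 0, 0, 0, 1, -0.001, 0, 0, 0, 1, -0.001, 0, 0, 0]'

```text
time: 8.9
position: [0.548, 0.1105, 0.0445]
tool_rot: [0.01, 1.0, -0.0, -0.003]
ft_force: [-8.2, -1.4, 6.1]
grip_width: 0.0004
grip_force: 4.0
```

Emit:
servo_tool --rows '[1, -0.001, 0, 0, 0, 1, -0.001, 0, 0, 0, 1, -0.001, 0, 0, 0]'

```text
time: 9.15
position: [0.548, 0.1106, 0.0444]
tool_rot: [0.01, 1.0, -0.0, -0.006]
ft_force: [-12.8, -1.3, 8.3]
grip_width: 0.0006
grip_force: 6.1
```

The TCP is stuck at x 0.548 with the force rising, so this drawer is shut too. Back off, move up and left clear of the view, and check.

Emit:
servo_tool --rows '[1, 0.015, 0, 0, 0, 1, 0.028, 0, 0, 0, 1, 0.028, 0, 0, 0, 1, 0.028, 0, 0, 0, 1, 0.02, 0, 0, 0]'

```text
time: 9.57
position: [0.4337, 0.1131, 0.0449]
tool_rot: [0.01, 1.0, 0.0, 0.001]
ft_force: [-0.0, 0.4, -0.4]
grip_width: 0.0007
grip_force: 0.0
```

Emit:
servo_tool --rows '[1, 0, 0.01, -0.035, 0, 1, 0, 0.01, -0.035, 0, 1, 0, 0.01, -0.035, 0, 1, 0, 0.01, -0.035, 0, 1, 0, 0.01, -0.035, 0]'

```text
time: 9.98
position: [0.4372, 0.1637, 0.2221]
tool_rot: [0.01, 1.0, 0.001, 0.002]
ft_force: [0.6, -0.6, -0.9]
grip_width: 0.0007
grip_force: 0.0
```

Emit:
servo_tool --rows '[1, 0, 0.035, 0, 0, 1, 0.01, 0.035, 0, 0, 1, 0.01, 0.035, 0, 0, 1, 0.01, 0.035, 0, 0, 1, 0, 0, 0, 0]'

```text
time: 10.4
position: [0.4084, 0.3095, 0.2206]
tool_rot: [0.007, 1.0, 0.003, 0.002]
ft_force: [0.0, -0.7, 0.1]
grip_width: 0.0006
grip_force: 0.0
```

Run:
```python
from rig import robot
import cv2, numpy as np
p=robot.camera('top'); 
cv2.imwrite('pics/c.png',cv2.resize(p['pixels'][165:305,200:400,::-1],None,fx=4,fy=4,interpolation=cv2.INTER_CUBIC))
for n in ['hex_key','spare_bearing','empty_front','housing']: print(n,[np.round(d['at'],3).tolist() for d in robot.place_of(p,n)[:2]])
o=robot.get_obs(); print(o['time'],o['position'],o['ft_force'])
```

```text
hex_key [[0.66, 0.11, 0.08]]
spare_bearing [[0.634, -0.11, 0.079]]
empty_front [[0.443, -0.079, 0.043]]
housing [[0.554, -0.296, 0.001]]
10.65 [0.40930311 0.30255013 0.21966346] [-0.05102327 -0.650251    0.30426821]
```

View pics/c.png

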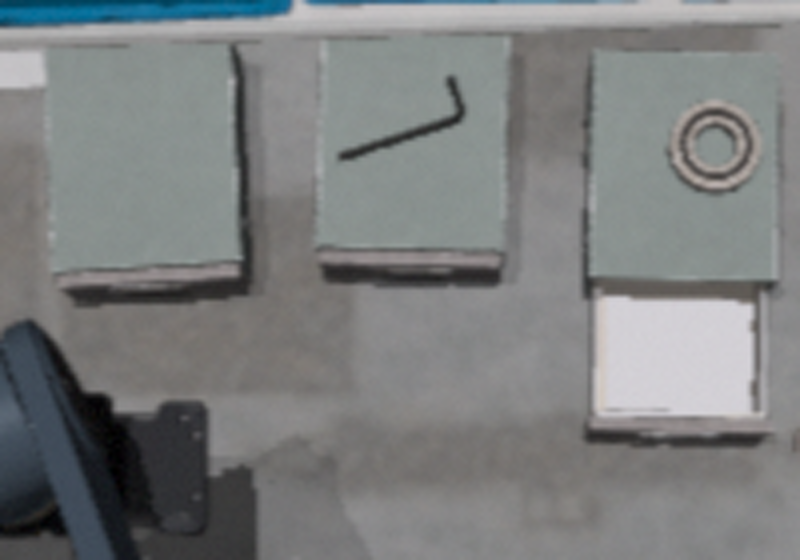

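The bearing (150,275) and seal (410,258) drawers are flush with their cases. The empty drawer, hex key and spare bearing haven't moved.

```bash
python3 -c "
from rig import robot
print(robot.hand_in())"
```

```text
the job is handed in; nothing more can be done
None
```

The bearing and seal drawers are pushed fully shut, the empty drawer still stands open, the hex key, spare bearing and housing have not moved (I didn't re-check the bottle and worm), and the job was handed in at about 11 s.

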